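Crank the tumbling barrel two turns and pin it

TASK

Take the tumbling barrel's crank by its black upright knob and turn it two full turns clockwise (seen from above) at one calm pace, never faster than about 40 turns a minute: carry it firmly over the heavy point in each turn without letting it race down the far side or swing back, and keep the knob's springy brass slide near its middle, neither pulled out nor pushed in. Stop with the crank where it began, its hole over the hole in the gearbox, let go, then take the red-headed locking pin out of its holder and push it fully home, upright, through the crank into the gearbox.

Things in the scene. Friction and masses are not known exactly. Their poses are not given: they have to be found in the camera images.
- tumbler_base: dark sole plate of the hand-cranked tumbling barrel, 170 x 310 x 8 mm, bolted to the bench; the green machine stands rigidly on it. Origin on the bench straight under the crank's upright axis; z up; the barrel lies on its +y side.
- gearbox_top (a point): point on the crank's upright axis, level with the grey flat top of the gearbox (112 mm above the bench); axes as tumbler_base. The hub reaches 15 mm above it; the flat steel crank arm, 24 mm wide, lies 3 to 11 mm above it and reaches 88 mm from the axis on the knob's side. Nothing of the machine but the knob and its slide (to 19 mm) stands higher.
- crank_hub (a point): top of the crank's hub, on its axis, 15 mm above gearbox_top; turns with the crank: the knob lies on its -x side. The knob, a black upright cylinder 20 mm wide that spins freely, reaches 4 to 48 mm above this point (top 6 mm tapered). Its distance from the axis is NOT measured: it is clamped anywhere from 44 to 70 mm out on the arm, different each time; look or feel for it.
- crank (a joint): angle turned by the crank (rad), clockwise from above positive, counting on over the turns (two turns = 12.57). Starts within 0.1 of 0. At 0 and at each full turn the knob lies on tumbler_base's -x side of the axis and the crank's lock hole on its +x side, over the gearbox's hole.
- barrel_mid (a point): centre of the black rubber barrel, 72 mm wide, 106 mm long, y along its axis. The crank drives it 1:1 by bevel gears. Its load is clamped to one side: it hangs at rest at crank angle 0, resists with up to 0.2 to 0.33 Nm a quarter turn on, balances at half a turn, then drives the crank onward as strongly. Friction 0.05 Nm.
- lock_hole (a point): centre of the mouth of the 13 mm hole in the gearbox top, 45 mm from the crank's axis, 24 mm deep, z up. The crank's own lock hole is 12 mm wide, at the same 45 mm, in the 8 mm thick tail opposite the knob (its top 11 mm above this point). At a full turn, to about 0.04 rad, the pin passes both.
- pin_mid (a point): middle of the locking pin, loose, upright, 60 mm long: below this point an 8 mm steel shank (30 mm, the last 7 mm tapered), above it a collar 19 mm wide and 4 mm thick, then the red head to grip, 15 mm wide, 4 to 30 mm above this point. Starts upright in its holder, collar on the holder's top. Fully home, the collar rests on the crank, this point 11 mm above lock_hole.
- pin_holder: small green block 44 x 44 x 42 mm fixed on the bench to the right of the machine, with an 11 mm hole in which the pin stands; origin under its centre
- give (a joint): travel of the small brass slide under the knob (m), along the arm, positive outward; springs keep it at 0, 4 N for each mm. It moves when the knob is pulled away from or pushed towards the crank's axis, and must stay within 2.5 mm (10 N) of its middle.

How it is judged:
By the outcome, as a careful person would: the job done as asked, in the order asked, and still so for the second after the job is handed in, with the robot touching nothing.
It also fails if it takes over 69 s, if anything falls off the work surface, if the arm or the gripper's body presses on something with over 40 N, if the wrist force passes 120 N, or if a joint passes its speed limit or range.

ROBOT

A 6-joint arm with a two-finger parallel gripper is mounted at the origin on a cart in front of the work surface, level with it; the furniture and walls round the work are solid. World frame = base frame: x ahead of the robot, y to its left, z up, the work surface at z = 0. Lengths are in mm, angles in degrees, forces in N, time in s.
With the tool pointing down it reaches from about 350 to 850 mm from the base axis. Payload 8.1 kg.
Tool frame: the origin (TCP) lies midway between the tips of the shut fingers; the grasp point (between the pads) lies 19 mm behind it (hold_point_z is the distance from the TCP to the grasp point, in mm); z points along the fingers, y is the direction in which the jaws open and shut (so a half turn about z gives the same grasp; the last joint's range is limited). The gripper opens to 85 mm and grips with 20 to 120 N. Pads are 22 mm wide; open, the fingers measure 114 mm over their backs; the gripper's body (76 mm by 85 mm) begins 54 mm behind the grasp point. The pads swing forward as they close: fully open they stand 13 mm farther back than shut.
Start: joints at [68.675, 7.471, 85.268, -0, 87.261, -4.893], TCP at [169.709, 575.503, 231.292] pointing down, gripper open.
Joint ranges: [-169.43, 169.43], [-51.17, 129.36], [1.28, 143.12], [-76.62, 256.62], [0, 156.53], [-152.29, 152.29]. Speed limits (degrees/s): [136.94, 136.94, 159.86, 180, 180, 180].

INTERFACE

Orientations are given as [roll, pitch, yaw] about the fixed x, y, z axes, in that order (R = Rz(yaw) Ry(pitch) Rx(roll)).
In Python, from bench import sense, snapshot, camera_params, hand_in, hold_point_z gives the robot as it stands.
- The arm moves only by the tool servo_tool, never from a script. Its argument "motion" is a list of rows, each a list of 7 numbers: the finger opening in mm, from 0 to 85.4, then the shift along the tool's x, y, z in mm, then the turn, a rotation vector about the tool's x, y, z in rad. A call has 1 to 10 rows; each row shifts and turns the pose as measured when the row begins, along the tool's axes as they then stand; what a row does not reach is not made up. A row lasts 1/10 s, in which the tool goes at most 50 mm and 8.59 degrees, less where a joint would pass 70% of its speed; a pose out of reach is approached as far as the arm can. A call with a gripper value outside its range is refused whole. The fingers move at their own pace and stop on an object; "force" is the grip in N (left out, the last holds). Time passes only in rows, so rows that do not move let the fingers close. It gives the time, the measured TCP pose, the force and the opening at its end, in the units of the state.
- sense(): the state, without advancing time (a new reading comes with each control period).
- snapshot(name): name is "scene" or "side" or "wrist"; returns the picture (420x560x3 uint8, blue, green, red); there is no depth.
- camera_params(name): a dict with "fx", "fy", "cx", "cy" (pixels), "R" (3x3) and "t" (3): a world point X has camera coordinates R X + t; the wrist camera has in their place "tool_from_camera" (4x4, takes a point from camera to tool coordinates, whose origin is the TCP and whose axes are the flange's). Camera axes: x right, y down, z forward; pixel columns grow to the right and rows downward; lengths in mm; the calibration is good to about 2 mm. A picture is of the moment at which its call begins: read the wrist's pose just before it. camera_params takes no time and is no camera call.
- hand_in(): hands the job in, once; it reports no verdict.
The state is a dict: "time": time; "joint_pos": joint angles; "qd": joint speeds; "joint_efforts": joint torques, N m; "tool_pos": TCP position; "tcp_rot": TCP orientation; "ft_force": force on the tool from outside, world axes, zero at the start; "wrist_torque": the same for the moment, N m; "finger_gap": finger opening in mm.
Only numpy, scipy, OpenCV 4.12 (cv2) and the standard library are available. Lean on these libraries where they do the work, as an engineer would, in place of code of your own. Each camera call takes 0.05 s, during which the arm holds its last target. There are 200 camera calls.

## Working session

There is one attempt and no reset: what is moved stays moved. The work goes in short steps, Python scripts to look and compute and a tool call to move; the robot and the scene stay as the last step left them, time stands still between calls to the robot, and variables do not carry over. Pictures are saved under pics/ and viewed, about 8 in all and at most 12, crops included, and the job is handed in when it is done.

Besides the shell and the picture viewer there is one more tool, called after "Emit:" by a JSON object that holds its "method" and its "body", one argument or row to a line. servo_tool: Moves the arm, as the interface text tells. Its arguments: {"type":"object","properties":{"motion":{"type":"array"},"force":{"type":"number"}},"required":["motion"]}

```bash
mkdir -p pics; cat > h.py <<'E'
import numpy as np,cv2
from bench import *
def rays(name,px):
    p=camera_params(name); R=np.array(p["R"]);t=np.array(p["t"])
    c=-R.T@t
    d=R.T@np.array([(px[0]-p["cx"])/p["fx"],(px[1]-p["cy"])/p["fy"],1]); return c,d
def plane(name,px,z):
    c,d=rays(name,px); return c+d*(z-c[2])/d[2]
def two(a,b):
    c1,d1=a;c2,d2=b
    s=np.linalg.lstsq(np.c_[d1,-d2],c2-c1,rcond=None)[0]
    p,q=c1+s[0]*d1,c2+s[1]*d2
    return (p+q)/2,np.linalg.norm(p-q)
E
python3 - <<'E'
from h import *
s=sense();print(s)
for n in("scene","side"):
    cv2.imwrite(f"pics/{n}0.png",snapshot(n));print(n,{k:np.round(v,3).tolist() for k,v in camera_params(n).items()})
print(camera_params("wrist"),hold_point_z)
E
```

```text
{'time': 0.0, 'joint_pos': array([ 6.86759718e+01,  7.51638631e+00,  8.53301933e+01,  3.13272634e-04,
        8.72592463e+01, -4.89512981e+00]), 'qd': array([-0.02858731,  0.0596352 , -0.00530709, -0.03344959, -0.02652739,
        0.01156949]), 'joint_efforts': array([-1.41941997e-03, -5.69377041e+01, -5.00543904e+01, -3.05128915e-04,
        1.48288527e-02,  8.10839396e-06]), 'tool_pos': array([169.49434186, 574.99572044, 230.22232278]), 'tcp_rot': array([-1.79894587e+02, -9.34210131e-03,  1.63571078e+02]), 'ft_force': array([ 0.47886733, -0.19765616,  0.79884377]), 'wrist_torque': array([-0.00543077, -0.02858682,  0.04161139]), 'finger_gap': 85.2506307698054}
scene {'fx': 541.575, 'fy': 541.575, 'cx': 285.729, 'cy': 215.319, 'R': [[0.721, -0.692, -0.005], [-0.53, -0.547, -0.648], [0.446, 0.471, -0.761]], 't': [-376.519, 308.848, 877.659]}
side {'fx': 475.195, 'fy': 475.195, 'cx': 282.522, 'cy': 201.407, 'R': [[-0.993, -0.119, 0.002], [-0.069, 0.56, -0.826], [0.097, -0.82, -0.564]], 't': [504.519, 138.348, 928.808]}
{'fx': 320.6384321616496, 'fy': 320.6384321616496, 'cx': 281.9711364971688, 'cy': 204.52424698595217, 'tool_from_camera': array([[ 4.71403567e-04, -9.47485209e-01, -3.19799244e-01,
         8.20389418e+01],
       [ 9.99999850e-01,  3.57223552e-04,  4.15696619e-04,
         1.85474362e+00],
       [-2.79626576e-04, -3.19799392e-01,  9.47485235e-01,
        -1.43483171e+02],
       [ 0.00000000e+00,  0.00000000e+00,  0.00000000e+00,
         1.00000000e+00]])} 18.700000000000003
```

View pics/scene0.png

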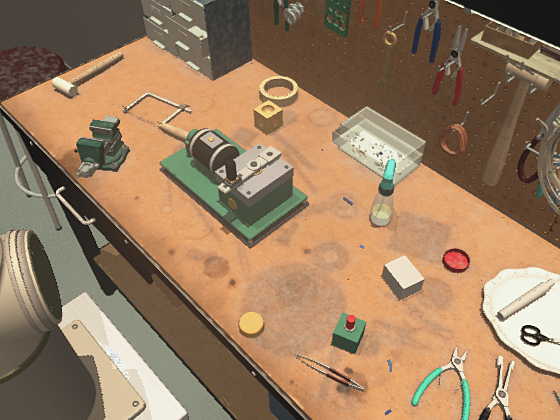

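View pics/side0.png

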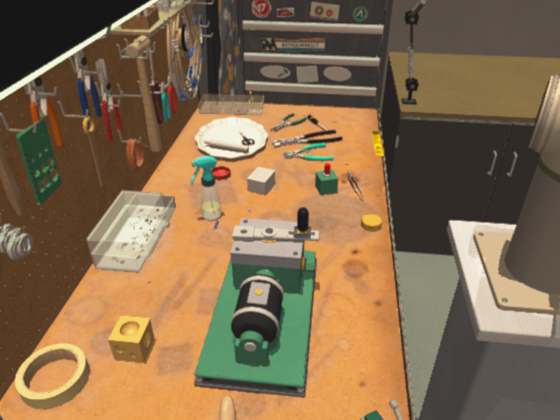

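The scene view shows the machine near (240,180) and the holder at (349,330). The side view shows the knob at (303,220), the gearbox plate around (268,240) and the red pin at (327,170). Next I'll zoom in on those areas.

```bash
python3 - <<'E'
from h import *
a=cv2.imread("pics/scene0.png")[135:225,195:315]; b=cv2.imread("pics/side0.png")[195:285,220:340]
c=cv2.imread("pics/side0.png")[155:205,300:350];d=cv2.imread("pics/scene0.png")[305:355,325:375]
z=lambda i,k:cv2.resize(i,None,fx=k,fy=k,interpolation=cv2.INTER_CUBIC)
top=np.hstack([z(a,3.3),z(b,3.3)]); bot=np.hstack([z(c,5),z(d,5)])
im=np.zeros((top.shape[0]+bot.shape[0],max(top.shape[1],bot.shape[1]),3),np.uint8)
im[:top.shape[0],:top.shape[1]]=top;im[top.shape[0]:,:bot.shape[1]]=bot
print(im.shape,top.shape);cv2.imwrite("pics/z1.png",im)
E
```

```text
(547, 792, 3) (297, 792, 3)
```

View pics/z1.png

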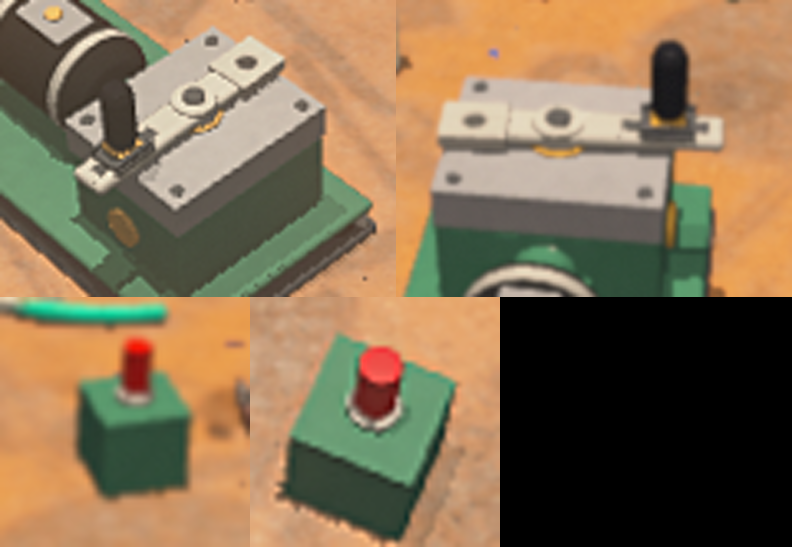

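The crop shows the knob on the near (-x) side, with the tail hole opposite it at scene (269.5,154) and side (244,231). The hub bore is at scene (253.5,164) and side (269,230.5). The red head top is at scene (351,319) and side (328,165).

```bash
python3 - <<'E'
from h import *
S=lambda x,y:(x/3.3+195,y/3.3+135); D=lambda x,y:((x-396)/3.3+220,y/3.3+195)
P=lambda n,s,d,z:print(n,np.round(two(rays("scene",s),rays("side",d))[0],1),round(two(rays("scene",s),rays("side",d))[1],1),"scene@z",np.round(plane("scene",s,z),1)[:2],"side@z",np.round(plane("side",d,z),1)[:2])
P("hub",S(193,97),D(558,117),127); P("hole",S(246,62),D(475,120),123)
P("armend",S(95,178),D(721,130),122)
P("knobtop",S(115,88),D(670,45),173)
P("knobbase",S(122,150),D(668,118),133)
P("pin",(351.2,318.8),(327.6,164.8),73)
P("pincollar",(375/5+275,(410-297)/5+305),(135/5+300,(394-297)/5+155),44)
for q,w in(((211,40),(480,87)),((303,105),(453,178)),((178,190),(645,193)),):
    P("screw",S(*q),D(*w),112)
E
```

```text
hub [522.1  91.5 125. ] 2.2 scene@z [522.1  90.1] side@z [520.6  94.8]
hole [567.   94.5 121.5] 3.3 scene@z [567.8  93.6] side@z [564.9  97.7]
armend [438.   84.8 120.5] 7.4 scene@z [441.2  83.7] side@z [434.5  89.1]
knobtop [464.   87.6 174.1] 2.2 scene@z [465.9  88.7] side@z [463.1  86.8]
knobbase [463.6  86.8 126. ] 1.5 scene@z [460.4  81.2] side@z [462.3  96.3]
pin [ 431.1 -250.4   68.8] 3.2 scene@z [ 430.7 -251.9] side@z [ 429.6 -241.6]
pincollar [ 430.8 -251.5   41.2] 2.5 scene@z [ 430.8 -252.5] side@z [ 429.6 -245.7]
screw [555.4 104.  146.8] 10.7 scene@z [573.5 132.2] side@z [570.8  54.1]
screw [591.4  79.2  71.7] 19.4 scene@z [574.7  51. ] side@z [570.2 133.2]
screw [484.9  79.8  72.5] 22.7 scene@z [474.8  51. ] side@z [470.4 133. ]
```

Emit:
{"method": "servo_tool", "body": {
  "motion": [
    [85,0,0,0,0,0,-0.143],
    [85,0,0,0,0,0,-0.143],
    [85,-25,-40,0,0,0,0],
    [85,-25,-40,0,0,0,0],
    [85,-25,-40,0,0,0,0],
    [85,-25,-40,0,0,0,0],
    [85,-25,-40,0,0,0,0],
    [85,-25,-40,0,0,0,0],
    [85,-25,-40,0,0,0,0],
    [85,-25,-40,0,0,0,0]
  ],
  "force": 60
}}

```text
time: 1.1
tool_pos: [374.2, 248.2, 224.4]
tcp_rot: [-179.5, -0.4, -178.7]
ft_force: [1.1, 1.0, -0.2]
finger_gap: 84.9
```

Emit:
{"method": "servo_tool", "body": {
  "motion": [
    [85,-25,-40,0,0,0,0.02],
    [85,-25,-40,0,0,0,0],
    [85,-25,-40,0,0,0,0],
    [85,-18,-28,4,0,0,0],
    [85,-4,-7,3,0,0,0],
    [85,0,0,0,0,0,0]
  ]
}}

```text
time: 1.7
tool_pos: [475.6, 81.1, 216.3]
tcp_rot: [-179.4, -0.4, 179.6]
ft_force: [-0.8, 0.4, 0.0]
finger_gap: 84.9
```

```bash
cat >> h.py <<'E'
from scipy.spatial.transform import Rotation
def wrist_cam(s):
    T=np.eye(4);T[:3,:3]=Rotation.from_euler("xyz",s["tcp_rot"],degrees=True).as_matrix();T[:3,3]=s["tool_pos"]
    return T@np.array(camera_params("wrist")["tool_from_camera"])
def wplane(s,px,z):
    p=camera_params("wrist");T=wrist_cam(s)
    d=T[:3,:3]@np.array([(px[0]-p["cx"])/p["fx"],(px[1]-p["cy"])/p["fy"],1]);c=T[:3,3]
    return (c+d*(z-c[2])/d[2])[:2].round(1)
E
python3 - <<'E'
from h import *
import pickle
s=sense();im=snapshot("wrist");pickle.dump(s,open("w1.pkl","wb"))
cv2.imwrite("pics/w1.png",im);print(s["tool_pos"],s["tcp_rot"],s["ft_force"],s["time"])
E
```

```text
[475.62638707  81.14711067 216.31997439] [-179.40671978   -0.44742581  179.64163105] [-0.807587    0.41532115  0.01231158] 1.7
```

View pics/w1.png

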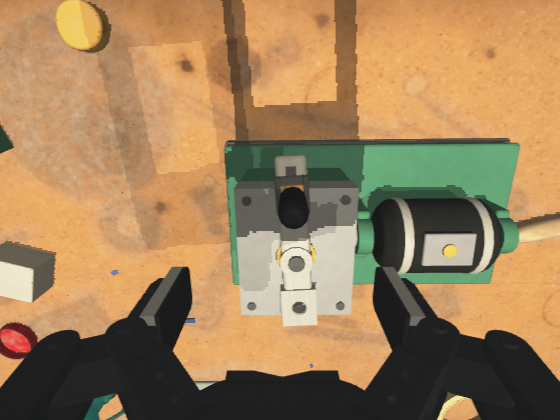

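The wrist view shows the hub at (296,264), the tail hole at (299,308), the knob from about (292,188) to (294,228), and the corner screws at (246,201), (346,201), (252,306) and (341,305).

```bash
python3 - <<'E'
from h import *
import pickle
s=pickle.load(open("w1.pkl","rb"));im=cv2.imread("pics/w1.png")
for n,p,z in(("hub",(296,264),127),("hole",(299.5,308),123),("knobtop",(294,216),173),("s",(246,201),112),("s",(346,201),112),("s",(252,306),112),("s",(341,305),112)): print(n,wplane(s,p,z))
cv2.imwrite("pics/w1c.png",cv2.resize(im[140:340,225:365],None,fx=4,fy=3,interpolation=cv2.INTER_CUBIC)[:600])
E
```

```text
hub [523.1  93.2]
hole [568.3  96.7]
knobtop [464.4  90. ]
s [473.8  52.6]
s [474.1 133.8]
s [574.2  54. ]
s [573.  134.9]
```

View pics/w1c.png

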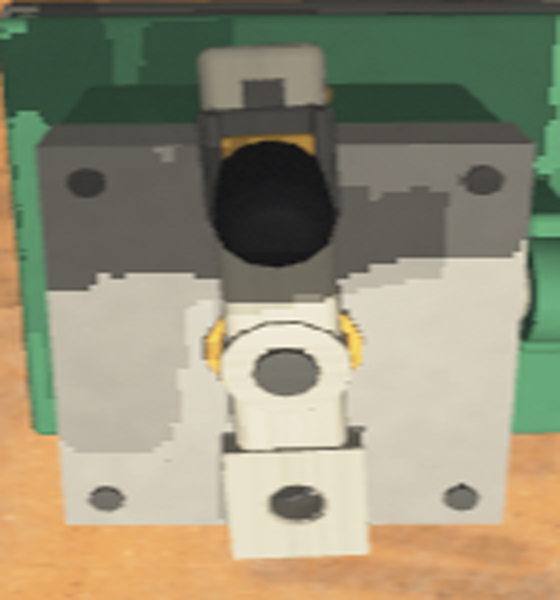

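Emit:
{"method": "servo_tool", "body": {
  "motion": [
    [85,6,4.5,0,-0.005,-0.003,0],
    [85,6,4.5,10,-0.005,-0.003,0],
    [85,0,0,17,0,0,0],
    [85,0,0,17,0,0,0],
    [85,0,0,16,0,0,0],
    [85,0,0,10,0,0,0],
    [85,0,0,4,0,0,0],
    [85,0,0,0,0,0,0]
  ]
}}

```text
time: 2.55
tool_pos: [457.2, 103.3, 142.1]
tcp_rot: [179.7, 0.1, -179.5]
ft_force: [-0.3, -0.5, -0.2]
finger_gap: 84.9
```

```bash
python3 - <<'E'
from h import *
import pickle
s=pickle.load(open("w1.pkl","rb"))
for z in(168,169,170,172,175): print(z,wplane(s,(293.8,228.7),z))
print(wplane(s,(279,208),160),wplane(s,(309,208),160))
s=sense();print(s["tool_pos"],s["tcp_rot"],s["ft_force"])
E
```

```text
168 [475.   90.1]
169 [474.6  90.1]
170 [474.2  90. ]
172 [473.4  90. ]
175 [472.1  89.9]
[463.6  80.5] [463.6 100.2]
[457.23109721 103.26050898 142.10219138] [ 1.79708579e+02  5.00833306e-02 -1.79498886e+02] [-0.26018462 -0.54947222 -0.18497355]
```

Emit:
{"method": "servo_tool", "body": {
  "motion": [
    [85,-1.8,-3.3,0,0,0,0],
    [85,-1.8,-3.3,0,0,0,0],
    [85,-1.8,-3.3,1,0,0,0],
    [85,-1.8,-3.3,1,0,0,0],
    [85,0,0,0,0,0,0],
    [85,0,0,0,0,0,0],
    [85,0,0,0,0,0,0]
  ]
}}

```text
time: 3.25
tool_pos: [467.2, 88.9, 143.0]
tcp_rot: [179.7, 0.3, -179.5]
ft_force: [-0.0, 0.4, 0.0]
finger_gap: 84.9
```

```bash
python3 - <<'E'
from h import *
for i in range(6):
    s=sense();print(s["time"],s["tool_pos"].round(2),s["ft_force"].round(2),s["qd"].round(2)); snapshot("side")
E
```

```text
3.25 [467.22  88.92 142.99] [-0.02  0.36  0.01] [-0.18  0.11 -0.09  0.11 -0.03  0.11]
3.3 [467.17  88.99 142.98] [ 0.08 -0.   -0.16] [ 0.26 -0.1   0.25  0.03 -0.06 -0.09]
3.35 [467.13  89.06 142.96] [ 0.89 -0.06  0.08] [ 0.22 -0.12  0.06  0.    0.03 -0.06]
3.4 [467.13  89.1  142.95] [0.15 0.22 0.04] [ 0.2  -0.1   0.03  0.08  0.06  0.02]
3.45 [467.11  89.12 142.98] [-0.25  0.46  0.07] [-0.01  0.    0.07  0.04 -0.03 -0.07]
3.5 [467.1   89.14 142.93] [-0.87 -0.07 -0.69] [ 0.02 -0.05  0.08  0.09  0.07  0.04]
```

Emit:
{"method": "servo_tool", "body": {
  "motion": [
    [85,0,0,-8,0,0,0],
    [85,0,0,-8,0,0,0],
    [85,0,0,-8,0,0,0],
    [85,0,0,-8,0,0,0],
    [85,0,0,-8,0,0,0]
  ]
}}

```text
time: 4.05
tool_pos: [466.4, 89.1, 185.9]
tcp_rot: [179.7, 0.3, -179.5]
ft_force: [1.1, -0.6, 0.8]
finger_gap: 85.0
```

```bash
python3 - <<'E'
from h import *
for i in range(5):
    s=sense();print(s["time"],s["tool_pos"].round(2),s["tcp_rot"].round(2)); snapshot("side")
E
```

```text
4.05 [466.41  89.07 185.89] [ 179.69    0.26 -179.48]
4.1 [467.32  89.14 187.63] [ 179.68    0.4  -179.48]
4.15 [467.37  89.13 186.88] [ 179.68    0.41 -179.49]
4.2 [466.92  89.08 185.87] [ 179.69    0.34 -179.49]
4.25 [466.45  89.08 185.09] [ 179.69    0.26 -179.49]
```

Emit:
{"method": "servo_tool", "body": {
  "motion": [
    [85,0,5.5,0,0,0,0],
    [85,0,5.5,0,0,0,0],
    [85,0,5.5,0,0,0,0],
    [85,0,5.5,0,0,0,0],
    [85,0,5.5,0,0,0,0]
  ]
}}

```text
time: 4.8
tool_pos: [464.7, 118.5, 182.7]
tcp_rot: [179.7, 0.0, -179.5]
ft_force: [0.0, 0.0, 0.1]
finger_gap: 84.9
```

Emit:
{"method": "servo_tool", "body": {
  "motion": [
    [85,0,5.5,0,0,0,0],
    [85,0,5.5,0,0,0,0],
    [85,0,5.5,0,0,0,0],
    [85,0,5.5,0,0,0,0],
    [85,0,5.5,0,0,0,0]
  ]
}}

```text
time: 5.3
tool_pos: [464.3, 148.9, 182.8]
tcp_rot: [179.7, 0.0, -179.5]
ft_force: [-0.4, 1.1, 0.2]
finger_gap: 85.2
```

Emit:
{"method": "servo_tool", "body": {
  "motion": [
    [85,0,0,0,0,0,0],
    [85,0,0,0,0,0,0],
    [85,0,0,0,0,0,0]
  ]
}}

```text
time: 5.6
tool_pos: [464.3, 149.7, 182.8]
tcp_rot: [179.7, 0.0, -179.4]
ft_force: [0.0, 0.3, 0.4]
finger_gap: 85.3
```

Emit:
{"method": "servo_tool", "body": {
  "motion": [
    [85,-5.5,0,0,0,0,0],
    [85,-5.5,0,0,0,0,0],
    [85,-5.5,0,0,0,0,0],
    [85,-5.5,0,0,0,0,0],
    [85,-5.5,0,0,0,0,0]
  ]
}}

```text
time: 6.1
tool_pos: [494.1, 149.2, 183.0]
tcp_rot: [179.7, 0.0, -179.5]
ft_force: [0.4, 0.5, 0.4]
finger_gap: 85.0
```

Emit:
{"method": "servo_tool", "body": {
  "motion": [
    [85,-5.3,-1.2,0,0,0,0],
    [85,-5.2,-1.8,0,0,0,0],
    [85,-5.0,-2.3,0,0,0,0],
    [85,-4.8,-2.8,0,0,0,0],
    [85,-4.5,-3.2,0,0,0,0]
  ]
}}

```text
time: 6.6
tool_pos: [521.6, 137.3, 182.6]
tcp_rot: [179.7, 0.0, -179.5]
ft_force: [-0.2, 1.3, -0.5]
finger_gap: 84.7
```

Emit:
{"method": "servo_tool", "body": {
  "motion": [
    [85,5,-5,0,0,0,0],
    [85,10,-10,0,0,0,0],
    [85,10,-10,0,0,0,0],
    [85,9,-9,0,0,0,0],
    [85,4,-4,0,0,0,0],
    [85,0,0,0,0,0,0],
    [85,0,0,0,0,0,0]
  ]
}}

```text
time: 7.3
tool_pos: [481.6, 95.8, 182.2]
tcp_rot: [179.7, -0.0, -179.5]
ft_force: [-1.1, 0.1, -0.2]
finger_gap: 85.1
```

Emit:
{"method": "servo_tool", "body": {
  "motion": [
    [85,4,-1.3,0,0,0,0],
    [85,4,-1.3,2,0,0,0],
    [85,4,-1.3,5,0,0,0],
    [85,4,-1.3,8,0,0,0],
    [85,1,0,8,0,0,0],
    [85,0,0,8,0,0,0],
    [85,0,0,5,0,0,0],
    [85,0,0,2,0,0,0],
    [85,0,0,0,0,0,0],
    [85,0,0,0,0,0,0]
  ]
}}

```text
time: 8.3
tool_pos: [462.8, 91.2, 139.4]
tcp_rot: [179.7, -0.1, -179.5]
ft_force: [0.7, -0.2, -0.2]
finger_gap: 85.1
```

Emit:
{"method": "servo_tool", "body": {
  "motion": [
    [12,0,0,0,0,0,0],
    [12,0,0,0,0,0,0],
    [12,0,0,0,0,0,0],
    [12,0,0,0,0,0,0],
    [12,0,0,0,0,0,0],
    [12,0,0,0,0,0,0]
  ],
  "force": 60
}}

```text
time: 8.9
tool_pos: [464.0, 91.3, 141.0]
tcp_rot: [179.7, 0.0, -179.5]
ft_force: [-0.8, -0.2, -1.7]
finger_gap: 18.6
```

```bash
python3 - <<'E'
from h import *
s=sense();im=snapshot("wrist");cv2.imwrite("pics/w2.png",im)
for i in range(3):
    s=sense();print(s["time"],s["tool_pos"].round(2),s["ft_force"].round(2),s["finger_gap"]); snapshot("side")
E
```

```text
8.95 [463.98  91.3  140.95] [-0.42  0.08  0.22] 18.386264134583172
9.0 [464.01  91.3  140.96] [-0.24 -0.14  0.16] 18.385995651559288
9.05 [464.02  91.29 140.94] [-0.23  0.62  1.02] 18.685406028428062
```

View pics/w2.png

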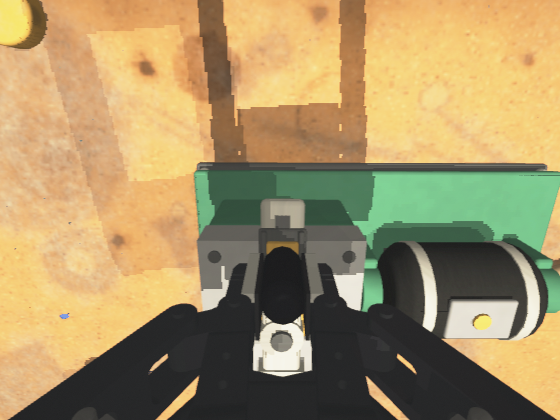

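The jaws hold the knob with no side force. The hub bore is at about (281,341), the knob top at about (282,285), and the screws are at (214,256) and (349,256).

```bash
python3 - <<'E'
from h import *
s=sense()
print("hub",wplane(s,(281,341),127),"knob top low edge",wplane(s,(282,324),170),"knob sides",wplane(s,(261,285),165),wplane(s,(302,285),165),"screws",wplane(s,(214,256),112),wplane(s,(349,256),112), "slide/arm end",wplane(s,(283,215),123))
E
```

```text
hub [522.8  93.1] knob top low edge [475.5  93. ] knob sides [459.4  83.9] [459.3 101.5] screws [473.6  52.6] [473.1 133.6] slide/arm end [442.9  93.5]
```

Emit:
{"method": "servo_tool", "body": {
  "motion": [
    [12,-0.1,3.0,0,0,0,0],
    [12,-0.4,4.5,0,0,0,0],
    [12,-1.05,5.45,0,0,0,0],
    [12,-1.6,5.3,0,0,0,0],
    [12,-2.2,5.1,0,0,0,0]
  ]
}}

```text
time: 9.6
tool_pos: [469.1, 115.4, 140.9]
tcp_rot: [179.8, -0.0, -179.5]
ft_force: [-1.2, -2.2, 1.2]
finger_gap: 18.6
```

Emit:
{"method": "servo_tool", "body": {
  "motion": [
    [12,-2.6,4.9,0,0,0,0],
    [12,-3.1,4.6,0,0,0,0],
    [12,-3.6,4.3,0,0,0,0],
    [12,-4.0,3.9,0,0,0,0],
    [12,-4.35,3.5,0,0,0,0],
    [12,-4.7,3.0,0,0,0,0]
  ]
}}

```text
time: 10.2
tool_pos: [492.4, 141.9, 140.9]
tcp_rot: [179.9, -0.1, -179.5]
ft_force: [-3.8, -4.1, 3.0]
finger_gap: 18.7
```

Emit:
{"method": "servo_tool", "body": {
  "motion": [
    [12,-4.95,2.5,0,0,0,0],
    [12,-5.2,1.95,0,0,0,0],
    [12,-5.4,1.4,0,0,0,0],
    [12,-5.5,0.85,0,0,0,0],
    [12,-5.6,0.25,0,0,0,0],
    [12,-5.6,-0.3,0,0,0,0],
    [12,-5.55,-0.9,0,0,0,0],
    [12,-5.4,-1.45,0,0,0,0]
  ]
}}

```text
time: 11.0
tool_pos: [536.7, 149.0, 140.8]
tcp_rot: [179.8, -0.5, -179.4]
ft_force: [-5.8, -2.1, 5.5]
finger_gap: 18.6
```

Emit:
{"method": "servo_tool", "body": {
  "motion": [
    [12,-5.25,-1.9,0,0,0,0],
    [12,-5.0,-2.45,0,0,0,0],
    [12,-4.75,-2.95,0,0,0,0],
    [12,-4.4,-3.4,0,0,0,0],
    [12,-4.05,-3.8,0,0,0,0],
    [12,-3.65,-4.25,0,0,0,0],
    [12,-3.15,-4.6,0,0,0,0],
    [12,-2.65,-4.9,0,0,0,0]
  ]
}}

```text
time: 11.8
tool_pos: [570.3, 125.8, 140.9]
tcp_rot: [179.4, -0.9, -179.3]
ft_force: [-4.4, 1.1, 4.2]
finger_gap: 18.3
```

Emit:
{"method": "servo_tool", "body": {
  "motion": [
    [12,-2.8,-4.8,0,0.001,-0.002,0],
    [12,-2.25,-5.1,0,0.001,-0.002,0],
    [12,-1.7,-5.3,0,0.001,-0.002,0],
    [12,-1.15,-5.45,0,0.001,-0.002,0],
    [12,-0.55,-5.55,0,0.001,-0.002,0],
    [12,0,-5.55,0,0,-0.002,0],
    [12,0.6,-5.55,0,0,-0.002,0],
    [12,1.15,-5.45,0,0,-0.002,0]
  ]
}}

```text
time: 12.6
tool_pos: [580.0, 81.1, 140.9]
tcp_rot: [179.5, 0.2, -179.3]
ft_force: [-0.5, -0.1, 2.9]
finger_gap: 18.0
```

Emit:
{"method": "servo_tool", "body": {
  "motion": [
    [12,1.45,-5.4,0,0.001,0,0],
    [12,2.05,-5.2,0,0.001,0,0],
    [12,2.55,-4.95,0,0.001,0,0],
    [12,3.05,-4.65,0,0.001,0,0],
    [12,3.55,-4.3,0,0.001,0,0],
    [12,3.95,-3.9,0,0.001,0,0],
    [12,4.35,-3.5,0,0.001,0,0],
    [12,4.7,-3.0,0,0.001,0,0]
  ]
}}

```text
time: 13.4
tool_pos: [552.3, 41.2, 140.9]
tcp_rot: [-179.9, 0.2, -179.4]
ft_force: [-3.0, -1.3, 4.3]
finger_gap: 18.4
```

Emit:
{"method": "servo_tool", "body": {
  "motion": [
    [12,4.95,-2.4,0,0,0,0],
    [12,5.15,-1.85,0,0,0,0],
    [12,5.3,-1.3,0,0,0,0],
    [12,5.4,-0.75,0,0,0,0],
    [12,5.45,-0.15,0,0,0,0],
    [12,5.4,0.4,0,0,0,0],
    [12,5.3,1.0,0,0,0,0],
    [12,5.2,1.55,0,0,0,0]
  ]
}}

```text
time: 14.2
tool_pos: [505.5, 36.3, 140.8]
tcp_rot: [-179.8, 0.1, -179.4]
ft_force: [-3.8, -1.2, 5.3]
finger_gap: 18.0
```

Emit:
{"method": "servo_tool", "body": {
  "motion": [
    [12,5.2,1.95,0,0,0,0],
    [12,4.95,2.5,0,0,0,0],
    [12,4.65,3.0,0,0,0,0],
    [12,4.3,3.45,0,0,0,0],
    [12,3.9,3.9,0,0,0,0],
    [12,3.5,4.3,0,0,0,0],
    [12,3.05,4.65,0,0,0,0],
    [12,2.55,4.95,0,0,0,0]
  ]
}}

```text
time: 15.0
tool_pos: [469.4, 67.8, 140.9]
tcp_rot: [-180.0, 0.1, -179.4]
ft_force: [-1.3, -0.4, 3.5]
finger_gap: 18.2
```

Emit:
{"method": "servo_tool", "body": {
  "motion": [
    [12,1.9,5.2,0,0,0,0],
    [12,1.35,5.4,0,0,0,0],
    [12,0.75,5.5,0,0,0,0],
    [12,0.2,5.55,0,0,0,0],
    [12,-0.4,5.55,0,0,0,0],
    [12,-0.95,5.5,0,0,0,0],
    [12,-1.5,5.35,0,0,0,0],
    [12,-2.1,5.15,0,0,0,0]
  ]
}}

```text
time: 15.8
tool_pos: [469.4, 114.6, 140.8]
tcp_rot: [-179.9, 0.1, -179.4]
ft_force: [-3.8, -1.2, 5.0]
finger_gap: 18.4
```

Emit:
{"method": "servo_tool", "body": {
  "motion": [
    [12,-2.5,5.0,0,0,0,0],
    [12,-3.0,4.7,0,0,0,0],
    [12,-3.5,4.35,0,0,0,0],
    [12,-3.9,3.95,0,0,0,0],
    [12,-4.3,3.5,0,0,0,0],
    [12,-4.7,3.0,0,0,0,0],
    [12,-5.0,2.45,0,0,0,0],
    [12,-5.2,1.9,0,0,0,0]
  ]
}}

```text
time: 16.6
tool_pos: [502.5, 146.5, 140.8]
tcp_rot: [-179.8, -0.0, -179.3]
ft_force: [-4.5, -2.4, 7.2]
finger_gap: 18.3
```

Emit:
{"method": "servo_tool", "body": {
  "motion": [
    [12,-5.4,1.45,-0.05,0,0,0],
    [12,-5.5,0.9,-0.05,0,0,0],
    [12,-5.55,0.3,-0.05,0,0,0],
    [12,-5.55,-0.3,-0.05,0,0,0],
    [12,-5.5,-0.85,-0.05,0,0,0],
    [12,-5.4,-1.45,-0.05,0,0,0],
    [12,-5.2,-2.0,-0.05,0,0,0],
    [12,-4.95,-2.5,-0.05,0,0,0]
  ]
}}

```text
time: 17.4
tool_pos: [545.5, 145.7, 140.8]
tcp_rot: [-179.8, -0.4, -179.3]
ft_force: [-5.8, -0.2, 6.6]
finger_gap: 18.5
```

Emit:
{"method": "servo_tool", "body": {
  "motion": [
    [12,-4.9,-2.7,0,0,-0.001,0],
    [12,-4.6,-3.2,0,0,-0.001,0],
    [12,-4.25,-3.65,0,0,-0.001,0],
    [12,-3.8,-4.1,0,0,-0.001,0],
    [12,-3.4,-4.45,0,0,-0.001,0],
    [12,-2.9,-4.8,0,0,-0.001,0],
    [12,-2.35,-5.05,0,0,-0.001,0],
    [12,-1.85,-5.3,0,0,-0.001,0]
  ]
}}

```text
time: 18.2
tool_pos: [574.8, 118.0, 140.9]
tcp_rot: [179.8, -0.2, -179.2]
ft_force: [-3.2, 1.3, 4.0]
finger_gap: 18.5
```

Emit:
{"method": "servo_tool", "body": {
  "motion": [
    [12,-2.0,-5.2,0,0,-0.001,0],
    [12,-1.45,-5.4,0,0,-0.001,0],
    [12,-0.9,-5.5,0,0,0,0],
    [12,-0.3,-5.55,0,0,0,0],
    [12,0.3,-5.55,0,0,0,0],
    [12,0.85,-5.5,0,0,0,0],
    [12,1.45,-5.4,0,0,0,0],
    [12,2.0,-5.2,0,0,0,0]
  ]
}}

```text
time: 19.0
tool_pos: [577.8, 73.9, 140.9]
tcp_rot: [179.8, 0.1, -179.1]
ft_force: [0.6, -0.4, 2.6]
finger_gap: 18.4
```

Emit:
{"method": "servo_tool", "body": {
  "motion": [
    [12,2.15,-5.1,0,0,0,0],
    [12,2.65,-4.85,0,0,0,0],
    [12,3.15,-4.5,0,0,0,0],
    [12,3.6,-4.15,0,0,0,0],
    [12,4.0,-3.75,0,0,0,0],
    [12,4.4,-3.3,0,0,0,0],
    [12,4.7,-2.8,0,0,0,0],
    [12,4.95,-2.3,0,0,0,0]
  ]
}}

```text
time: 19.8
tool_pos: [545.5, 38.0, 140.9]
tcp_rot: [179.9, 0.0, -179.2]
ft_force: [-2.1, -2.4, 5.6]
finger_gap: 18.6
```

Emit:
{"method": "servo_tool", "body": {
  "motion": [
    [12,5.15,-1.8,0,0,0,0],
    [12,5.3,-1.25,0,0,0,0],
    [12,5.4,-0.65,0,0,0,0],
    [12,5.45,-0.1,0,0,0,0],
    [12,5.4,0.5,0,0,0,0],
    [12,5.35,1.05,0,0,0,0],
    [12,5.2,1.6,0,0,0,0],
    [12,5.0,2.15,0,0,0,0]
  ]
}}

```text
time: 20.6
tool_pos: [496.6, 39.1, 140.8]
tcp_rot: [179.8, -0.3, -179.2]
ft_force: [-3.4, -0.2, 5.2]
finger_gap: 18.3
```

Emit:
{"method": "servo_tool", "body": {
  "motion": [
    [12,4.75,2.75,0,0,0,0],
    [12,4.45,3.2,0,0,0,0],
    [12,4.1,3.7,0,0,0,0],
    [12,3.7,4.05,0,0,0,0],
    [12,3.25,4.4,0,0,0,0],
    [12,2.75,4.7,0,0,0,0]
  ]
}}

```text
time: 21.2
tool_pos: [470.0, 64.9, 140.9]
tcp_rot: [179.5, -0.3, -179.1]
ft_force: [0.4, 1.0, 2.9]
finger_gap: 18.5
```

Emit:
{"method": "servo_tool", "body": {
  "motion": [
    [12,2.1,5.0,0,0,0,0],
    [12,1.45,4.8,0,0,0,0],
    [12,0.85,4.4,0,0,0,0],
    [12,0.5,3.9,0,0,0,0],
    [12,0.25,2.9,0,0,0,0],
    [12,0.05,1.8,0,0,0,0],
    [12,0,0.8,0,0,0,0],
    [12,0,0,0,0,0,0]
  ]
}}

```text
time: 22.0
tool_pos: [464.0, 90.5, 140.9]
tcp_rot: [179.6, -0.3, -179.0]
ft_force: [-1.4, 0.3, 3.3]
finger_gap: 18.5
```

Emit:
{"method": "servo_tool", "body": {
  "motion": [
    [85,0,0,0,0,0,0],
    [85,0,0,0,0,0,0],
    [85,0,0,0,0,0,0],
    [85,0,0,0,0,0,0],
    [85,0,0,-5,0,0,0],
    [85,0,0,-12,0,0,0],
    [85,0,0,-15,0,0,0],
    [85,0,0,-15,0,0,0],
    [85,0,0,-8,0,0,0],
    [85,0,0,0,0,0,0]
  ]
}}

```text
time: 23.0
tool_pos: [463.8, 89.8, 199.8]
tcp_rot: [179.6, -0.4, -179.1]
ft_force: [0.2, 0.2, 0.2]
finger_gap: 84.9
```

```bash
python3 - <<'E'
from h import *
import pickle
snapshot("side");snapshot("side")
s=sense();im=snapshot("wrist");pickle.dump(s,open("w3.pkl","wb"));cv2.imwrite("pics/w3f.png",im)
print(s["time"],s["tool_pos"],s["tcp_rot"])
cv2.imwrite("pics/w3.png",cv2.resize(im[140:340,210:350],None,fx=4,fy=3,interpolation=cv2.INTER_CUBIC))
E
```

```text
23.1 [463.15099824  89.71101842 198.26829938] [ 179.56893321   -0.49283614 -179.09274122]
```

View pics/w3.png

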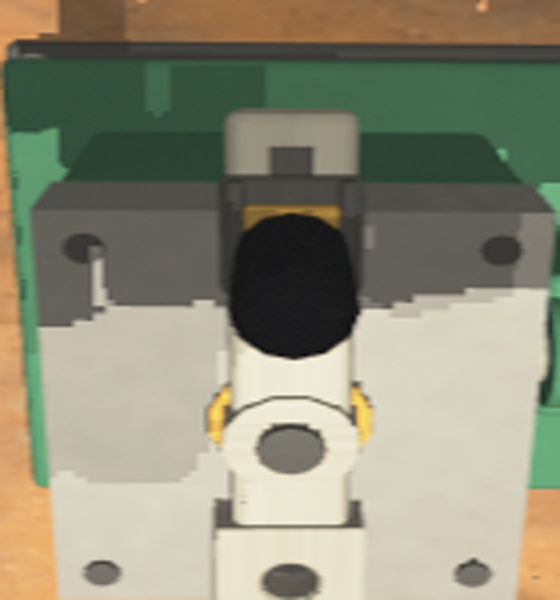

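The picture shows the crank standing straight: hub (282.7,289.3), tail hole (282.5,333.3), screws (231,223), (335,223), (235.5,331) and (328,331).

```bash
python3 - <<'E'
from h import *
import pickle
s=pickle.load(open("w3.pkl","rb"))
w=lambda p,z:wplane(s,p,z)
h=w((282.75,289.3),127);t=w((282.5,333.3),123);a,b,c,d=[w(p,112) for p in((231.25,222.7),(335.25,223.3),(235.5,330.7),(328.25,331))]
print(h,t,t-h,"screws",a,b,c,d,(a+b+c+d)/4)
print("yaw",[(c-a)[1]/(c-a)[0],(d-b)[1]/(d-b)[0],-(b-a)[0]/(b-a)[1],-(d-c)[0]/(d-c)[1]],"crank",(t-h)[1]/(t-h)[0])
E
```

```text
[522.6  93.6] [567.3  94.2] [44.7  0.6] screws [473.7  53.3] [473.1 133.5] [574.2  53.6] [573.7 134.2] [523.675  93.65 ]
yaw [np.float64(0.0029850746268657124), np.float64(0.006958250497017778), np.float64(0.007481296758104313), np.float64(0.00620347394540943)] crank 0.01342281879194652
```

Emit:
{"method": "servo_tool", "body": {
  "motion": [
    [85,2,-15,0,0.003,-0.003,0.005],
    [85,4,-30,0,0.003,-0.003,0.005],
    [85,4,-42,0,0,0,0.004],
    [85,4,-45,5,0,0,0],
    [85,4,-45,12,0,0,0],
    [85,4,-45,15,0,0,0],
    [85,3,-40,15,0,0,0],
    [85,3,-28,10,0,0,0],
    [85,1,-14,4,0,0,0],
    [85,0,-6,0,0,0,0]
  ]
}}

```text
time: 24.15
tool_pos: [424.7, -236.1, 126.6]
tcp_rot: [179.9, -0.8, -179.8]
ft_force: [-0.2, 0.1, 0.9]
finger_gap: 85.0
```

Emit:
{"method": "servo_tool", "body": {
  "motion": [
    [85,0,0,0,0,0,0],
    [85,0,0,0,0,0,0],
    [85,0,0,0,0,0,0]
  ]
}}

```text
time: 24.45
tool_pos: [423.6, -235.8, 126.1]
tcp_rot: [179.8, -0.9, -179.9]
ft_force: [0.1, -0.0, 0.2]
finger_gap: 84.6
```

```bash
python3 - <<'E'
from h import *
import pickle
s=sense();im=snapshot("wrist");pickle.dump(s,open("w4.pkl","wb"));cv2.imwrite("pics/w4.png",im)
print(s["time"],s["tool_pos"],s["tcp_rot"])
E
```

```text
24.45 [ 423.55205575 -235.84423705  126.07444327] [ 179.84061991   -0.87407501 -179.91589049]
```

View pics/w4.png

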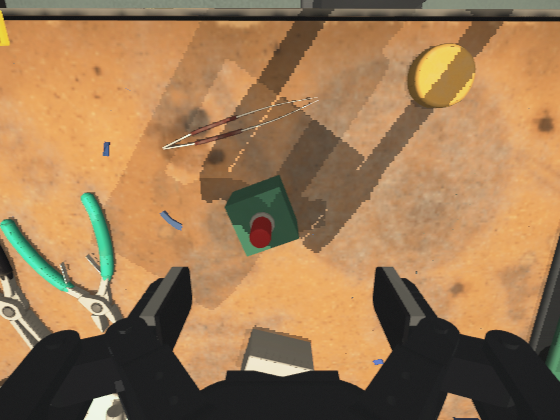

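The picture shows the red head with its top at about (261,237), the collar at about (262,221), and the holder turned by about 20°.

```bash
python3 - <<'E'
from h import *
import pickle
s=pickle.load(open("w4.pkl","rb"));im=cv2.imread("pics/w4.png")
b,g,r=[im[...,i].astype(int) for i in range(3)]
m=(r>90)&(g<50)&(b<50); m[:180]=0;m[270:]=0;m[:,:230]=0;m[:,300:]=0
ys,xs=np.nonzero(m);print(xs.min(),xs.max(),ys.min(),ys.max(),xs.mean())
for y in range(ys.min(),ys.max()+1,2): print(y,xs[ys==y].min(),xs[ys==y].max(),im[y,(xs[ys==y].min()+xs[ys==y].max())//2],end=";")
cx=(xs.min()+xs.max())/2
print(wplane(s,(cx,ys.max()),72)-[7.5,0],wplane(s,(261,237),72),wplane(s,(262.5,221),46))
print(wplane(s,(235,208),42),wplane(s,(281,183),42))
E
```

```text
250 270 217 247 260.4700374531835
217 259 264 [26 29 98];219 256 267 [24 25 99];221 254 269 [ 25  27 100];223 253 270 [23 25 99];225 252 270 [25 27 99];227 252 270 [24 27 99];229 252 270 [ 34  36 124];231 251 270 [ 32  35 128];233 250 270 [ 30  33 126];235 250 270 [ 30  32 125];237 250 270 [ 29  32 124];239 250 270 [ 28  32 124];241 251 269 [ 29  31 123];243 252 268 [ 30  32 123];245 254 266 [ 27  30 122];247 257 262 [ 28  31 120];[ 430.8 -248.8] [ 430.9 -248. ] [ 429.3 -248.4]
[ 420.4 -269.1] [ 401.  -234.6]
```

Emit:
{"method": "servo_tool", "body": {
  "motion": [
    [85,-1.6,-3.3,0,0,-0.004,0],
    [85,-1.6,-3.3,4,0,-0.004,0],
    [85,-1.6,-3.3,10,0,-0.003,0],
    [85,-1.6,-3.3,14,0,-0.003,0],
    [85,0,0,14,0,0,0],
    [85,0,0,12,0,0,0],
    [85,0,0,8,0,0,0],
    [85,0,0,3,0,0,0],
    [85,0,0,0,0,0,0],
    [85,0,0,0,0,0,0]
  ]
}}

```text
time: 25.5
tool_pos: [432.1, -248.4, 56.6]
tcp_rot: [179.9, 0.1, -179.7]
ft_force: [-0.3, -0.4, 0.1]
finger_gap: 85.1
```

Emit:
{"method": "servo_tool", "body": {
  "motion": [
    [85,0.7,-0.9,2,0,0,0],
    [85,0.7,-0.9,2,0,0,0],
    [85,0,0,2,0,0,0],
    [85,0,0,0,0,0,0],
    [85,0,0,0,0,0,0]
  ]
}}

```text
time: 26.0
tool_pos: [431.9, -251.3, 52.1]
tcp_rot: [-180.0, 0.3, -179.7]
ft_force: [-0.3, 0.2, 0.1]
finger_gap: 85.1
```

```bash
python3 - <<'E'
from h import *
snapshot("side")
s=sense();im=snapshot("wrist");cv2.imwrite("pics/w5.png",im)
print(s["time"],s["tool_pos"],s["tcp_rot"],s["ft_force"])
b,g,r=[im[...,i].astype(int) for i in range(3)]
m=((r>80)&(g<50)&(b<50)).astype(np.uint8)
m[:,:200]=0;m[:,360:]=0;m[380:]=0
ys,xs=np.nonzero(m);print(xs.min(),xs.max(),ys.min(),ys.max())
print(wplane(s,((xs.min()+xs.max())/2,ys.max()),72)-[7.5,0])
E
```

```text
26.05 [ 431.8413366  -251.28357523   52.08243147] [-179.98531316    0.28107428 -179.65543989] [-0.19466644  0.20984397  0.44346262]
202 299 104 302
[ 431.2 -263.7]
```

Emit:
{"method": "servo_tool", "body": {
  "motion": [
    [8,0,0,1.0,0,0,0],
    [8,0,0,0,0,0,0],
    [8,0,0,0,0,0,0],
    [8,0,0,0,0,0,0],
    [8,0,0,0,0,0,0],
    [8,0,0,0,0,0,0],
    [8,0,0,0,0,0,0]
  ],
  "force": 60
}}

```text
time: 26.8
tool_pos: [432.0, -251.3, 51.3]
tcp_rot: [-180.0, 0.3, -179.6]
ft_force: [0.8, -0.4, -0.7]
finger_gap: 13.0
```

```bash
python3 - <<'E'
from h import *
s=sense();im=snapshot("wrist");cv2.imwrite("pics/w6.png",im)
print(s["time"],s["tool_pos"],s["tcp_rot"],s["ft_force"],s["finger_gap"])
b,g,r=[im[...,i].astype(int) for i in range(3)]
m=((r>60)&(g<45)&(b<45)&(r>2*g)).astype(np.uint8)
n,l,st,c=cv2.connectedComponentsWithStats(m)
for i in range(1,n):
    if st[i,4]>60: print(st[i],c[i],wplane(s,(c[i][0],st[i,1]+st[i,3]-1),72)-[7.5,0])
E
```

```text
26.8 [ 432.04503548 -251.29687415   51.28952479] [-179.97149048    0.297761   -179.64319209] [ 0.76535868 -0.43971868 -0.67907457] 13.036468181937076
[ 267  251   31   53 1328] [281.99924699 277.56777108] [ 431.2 -249.5]
```

Emit:
{"method": "servo_tool", "body": {
  "motion": [
    [8,0,0,-8,0,0,0],
    [8,0,0,-20,0,0,0],
    [8,0,0,-30,0,0,0],
    [8,0,0,-32,0,0,0],
    [8,-4,10,-24,0,0,0],
    [8,-10,25,-14,0,0,0],
    [8,-14,36,-6,0,0,0],
    [8,-16,40,-2,0,0,0],
    [8,-16,40,0,0,0,0],
    [8,-16,40,0,0,0,0]
  ]
}}

```text
time: 27.85
tool_pos: [507.6, -58.4, 199.2]
tcp_rot: [-179.9, 0.6, 179.8]
ft_force: [0.9, 0.2, -0.5]
finger_gap: 12.7
```

Emit:
{"method": "servo_tool", "body": {
  "motion": [
    [8,-14,36,0,0,0,0],
    [8,-13,32,0,0,0,0],
    [8,-11,27,0,0,0,0],
    [8,-8,19,0,0,0,0],
    [8,-5,12,0,0,0,0],
    [8,-2,5,0,0,0,0],
    [8,0,0,0,0,0,0],
    [8,0,0,0,0,0,0],
    [8,0,0,0,0,0,0]
  ]
}}

```text
time: 28.75
tool_pos: [562.9, 82.0, 203.5]
tcp_rot: [-179.9, 0.7, -179.9]
ft_force: [0.0, -1.1, 0.5]
finger_gap: 12.6
```

Emit:
{"method": "servo_tool", "body": {
  "motion": [
    [8,-1.3,2.3,0,0,0.002,0],
    [8,-1.3,2.3,3,0,0.002,0],
    [8,-1.3,2.3,6,0,0.002,0],
    [8,-1.3,2.3,8,0,0,0],
    [8,0,0,6,0,0,0],
    [8,0,0,3,0,0,0],
    [8,0,0,0,0,0,0],
    [8,0,0,0,0,0,0]
  ]
}}

```text
time: 29.55
tool_pos: [567.8, 89.8, 173.9]
tcp_rot: [-179.8, 0.2, 179.9]
ft_force: [0.3, 0.4, -1.0]
finger_gap: 12.3
```

```bash
python3 - <<'E'
from h import *
a=snapshot("scene");b=snapshot("side");c=snapshot("wrist")
s=sense();print(s["time"],s["tool_pos"],s["tcp_rot"])
z=lambda i,k:cv2.resize(i,None,fx=k,fy=k,interpolation=cv2.INTER_CUBIC)
o=np.hstack([z(a[100:200,215:315],3.9),z(b[160:260,200:300],3.9)])
cv2.imwrite("pics/z7.png",o);cv2.imwrite("pics/w7.png",c)
E
```

```text
29.7 [568.09574333  89.77742022 174.35627134] [-179.84740268    0.2550769   179.91605977]
```

View pics/z7.png

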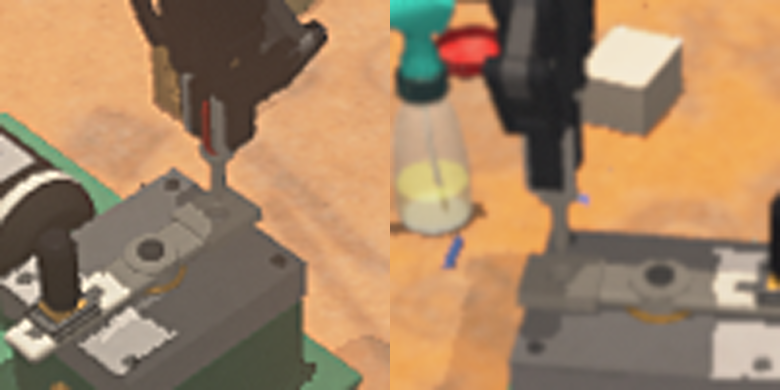

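The picture shows the pin hanging upright just above the tail hole. In the side view its column (244) matches the hole's. I'll make the last 2 mm move in y and then lower it.

Emit:
{"method": "servo_tool", "body": {
  "motion": [
    [8,-0.2,0.9,0,0,0,0],
    [8,-0.2,0.9,0,0,0,0],
    [8,0,0,0,0,0,0],
    [8,0,0,3,0,0,0],
    [8,0,0,4,0,0,0],
    [8,0,0,4,0,0,0],
    [8,0,0,3,0,0,0],
    [8,0,0,0,0,0,0]
  ]
}}

```text
time: 30.5
tool_pos: [569.0, 91.7, 159.8]
tcp_rot: [-179.9, 0.3, 179.9]
ft_force: [-0.6, 0.2, 0.2]
finger_gap: 12.9
```

Emit:
{"method": "servo_tool", "body": {
  "motion": [
    [8,0.1,0,2,0,0,0],
    [8,0.1,0,3,0,0,0],
    [8,0,0,3,0,0,0],
    [8,0,0,3,0,0,0],
    [8,0,0,2,0,0,0],
    [8,0,0,0,0,0,0]
  ]
}}

```text
time: 31.1
tool_pos: [568.7, 91.6, 145.5]
tcp_rot: [-179.9, 0.3, 179.9]
ft_force: [0.1, -0.8, -0.2]
finger_gap: 13.1
```

Emit:
{"method": "servo_tool", "body": {
  "motion": [
    [8,0,0,2,0,0,0],
    [8,0,0,3,0,0,0],
    [8,0,0,3,0,0,0],
    [8,0,0,2,0,0,0],
    [8,0,0,1,0,0,0],
    [8,0,0,0,0,0,0]
  ]
}}

```text
time: 31.7
tool_pos: [568.9, 91.6, 133.6]
tcp_rot: [-179.9, 0.3, 179.9]
ft_force: [-0.5, -0.3, -1.4]
finger_gap: 12.5
```

Emit:
{"method": "servo_tool", "body": {
  "motion": [
    [8,0,0,0.7,0,0,0],
    [8,0,0,0.7,0,0,0],
    [8,0,0,0.7,0,0,0],
    [8,0,0,0.7,0,0,0],
    [8,0,0,0,0,0,0]
  ]
}}

```text
time: 32.2
tool_pos: [569.4, 91.6, 132.5]
tcp_rot: [-179.9, 0.4, 179.9]
ft_force: [-0.3, -0.7, -0.6]
finger_gap: 12.6
```

Emit:
{"method": "servo_tool", "body": {
  "motion": [
    [8,0.1,0,1,0,0,0],
    [8,0.1,0,1.2,0,0,0],
    [8,0,0,1.2,0,0,0]
  ]
}}

```text
time: 32.5
tool_pos: [569.8, 91.6, 132.1]
tcp_rot: [-179.9, 0.5, 179.9]
ft_force: [-7.1, -1.0, 11.0]
finger_gap: 12.9
```

Contact shows at z = 132.1, as expected for fully home, with 11 N pushing back. I'll ease off, release and lift.

Emit:
{"method": "servo_tool", "body": {
  "motion": [
    [8,0.5,0,0,0,0,0],
    [8,0,0,0,0,0,0],
    [85,0,0,0,0,0,0],
    [85,0,0,0,0,0,0],
    [85,0,0,0,0,0,0],
    [85,0,0,0,0,0,0],
    [85,0,0,0,0,0,0],
    [85,0,0,-3,0,0,0],
    [85,0,0,-8,0,0,0],
    [85,0,0,-12,0,0,0]
  ]
}}

```text
time: 33.5
tool_pos: [567.8, 91.6, 153.9]
tcp_rot: [-179.8, 0.3, 179.9]
ft_force: [-0.1, 0.3, 0.4]
finger_gap: 85.1
```

Emit:
{"method": "servo_tool", "body": {
  "motion": [
    [85,0,0,-15,0,0,0],
    [85,0,0,-20,0,0,0],
    [85,5,-20,-15,0,0,0],
    [85,5,-30,-5,0,0,0],
    [85,5,-30,0,0,0,0],
    [85,0,-15,0,0,0,0],
    [85,0,-5,0,0,0,0],
    [85,0,0,0,0,0,0],
    [85,0,0,0,0,0,0]
  ]
}}

```text
time: 34.4
tool_pos: [556.5, -9.7, 226.4]
tcp_rot: [-179.9, 1.2, -180.0]
ft_force: [-0.2, 0.3, -1.1]
finger_gap: 84.8
```

```bash
python3 - <<'E'
from h import *
a=snapshot("scene");b=snapshot("side")
s=sense();print(s["time"],s["tool_pos"],s["ft_force"])
z=lambda i,k:cv2.resize(i,None,fx=k,fy=k,interpolation=cv2.INTER_CUBIC)
cv2.imwrite("pics/z8.png",np.hstack([z(a[100:200,215:315],3.9),z(b[160:260,220:320],3.9)]))
E
```

```text
34.5 [556.32602815  -9.34561205 226.0229119 ] [0.47352212 0.65527648 0.15887537]
```

View pics/z8.png

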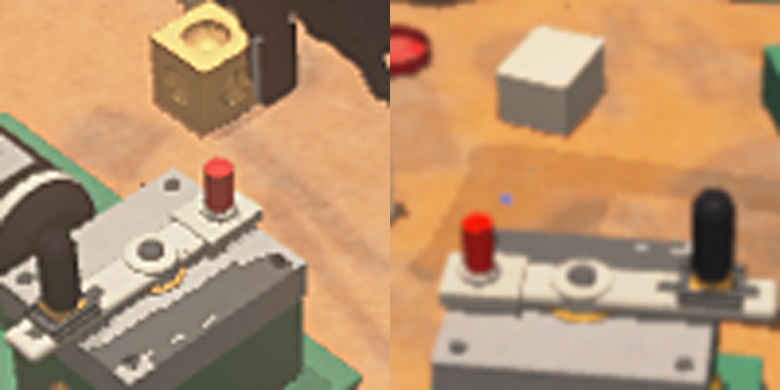

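The pin stands upright with its collar flat on the crank tail in both views, and the gripper is clear. I'm handing in now.

```bash
python3 -c "
from bench import *
print(hand_in())"
```

```text
the job is handed in; nothing more can be done
None
```

The job is done and handed in at about 34.5 s, well under the 69 s limit. The crank made two full clockwise turns by its knob, and the locking pin is home through the crank into the gearbox.

- **Turning:** I held an even pace of about 10 turns a minute, slowing to about 8 over the heavy point in each turn. There was no racing or swing-back in the readings taken about every 0.8 s. Sideways force at the knob stayed within about 3.4 N at those readings, which puts the slide within about 0.9 mm of its middle; it was not read in between.
- **Stopping point:** The wrist picture after letting go showed the crank aligned with the gearbox to about 0.01 rad. Closing the jaws had first turned it from about -0.06 rad to about 0, so the turns started and ended at 0.
- **Pin:** It slid in without resistance and stopped at the expected full depth with about 11 N of push. The last two pictures show it upright with its collar flat on the crank and the gripper clear.
- **What disagreed:** The wrist camera read about 2 mm too far in y compared with touch. I used the positions felt through the gripper instead. A sideways force of about 7 N appeared at the final push, and I eased it off before releasing.

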